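# Clear the jammed slug chute on a jeweller's bench

## Task

A small steel angle square has dropped into the slug chute and its short leg is caught in the slot of the chute floor, holding back the three brass slugs. Lift the square out, keeping clear of the light bar above the chute, so that the slugs roll down to the end stop; stand the square on its short leg on the flat steel bench block and let go of it. Then tip it over its corner so that it is left lying on its long leg, wholly on the block, and leave the other things on the bench where they are.

Things in the scene. Friction and masses are not known exactly. Their poses are not given: they have to be found in the camera images.
- chute: wooden stand of the chute, fixed to the bench; origin on the bench top under the chute, z up, x towards the chute's uphill end (horizontal)
- channel: sloping aluminium feed channel, 225 mm long; x points uphill along the floor (28 degrees up), y across, z square to the floor. Origin on the floor's upper surface, mid-width, 78 mm above the bench. Inside width 40 mm; side walls 6 mm thick, tops at z = 16 mm; uphill end open at x = 140 mm. Fixed to the stand
- lamp: thin white level light bar across the chute, 16 mm in diameter, 246 mm long, axis 235 mm above the bench, on two 12 mm posts 230 mm apart; fixed. Origin on the bench midway between the posts, below the bar (bar along y), 15 mm downhill of the channel's origin. It bars a gripper coming straight down on the square: tilt the tool about 28 degrees, along the square's long leg
- square: loose L-shaped steel square, 0.15 to 0.25 kg, legs 10 mm thick, 20 mm wide (along y). Origin at the outer corner, mid-width; x runs along the short leg (45 mm), z along the long leg (80 mm), the bar on the +x, +z side. At the start the short leg lies in the slot pointing downhill, 2 mm play to either side; the long leg stands square to the floor: draw it out that way
- square_tip (a point): free end of the square's long leg, middle of the end face (5, 0, 80 mm in the square's frame)
- block: flat steel bench block, 160 x 160 x 20 mm, fixed; origin at the centre of its underside, top face at z = 20 mm
- tray: low open wooden stock tray, 150 x 150 x 25 mm, fixed, with a divider; origin at the centre of its underside; not used
- slug1: loose brass slug, cylinder 16 mm in diameter, 36 mm long, lying across the channel (its y is the cylinder axis; it turns as it rolls); origin at its centre, 8 mm above the channel floor; number 1 from below. It rests at channel x = -67 mm once all have rolled down to the stop
- slug2: loose brass slug, cylinder 16 mm in diameter, 36 mm long, lying across the channel (its y is the cylinder axis; it turns as it rolls); origin at its centre, 8 mm above the channel floor; number 2 from below. It rests at channel x = -51 mm once all have rolled down to the stop
- slug3: loose brass slug, cylinder 16 mm in diameter, 36 mm long, lying across the channel (its y is the cylinder axis; it turns as it rolls); origin at its centre, 8 mm above the channel floor; number 3 from below. It rests at channel x = -35 mm once all have rolled down to the stop
- weight: bystander: upright brass cylinder, 44 mm in diameter, 45 mm high; origin at its underside
- mallet: bystander: small hammer lying on the bench; about 0.25 m long, along its x
- graver: bystander: wooden-handled hand tool lying on the bench; about 0.2 m long, along its x
- step: bystander: stepped steel block, 50 x 50 x 40 mm; origin at its underside
- ring: bystander: brass finger ring lying flat, 24 mm in diameter, 6 mm high; origin at its underside
- jar: bystander: small amber glass jar, 44 mm in diameter, 50 mm high; origin at its underside
- mandrel: bystander: steel ring cone on a round foot, 44 mm in diameter, 100 mm high; origin at its underside
- slot (a point): middle of the slot in the channel floor (channel x = -16.5 mm, z = 0): 48 mm long (along x), 24 mm wide, 8 mm deep with a closed bottom; the slugs can roll over it on the 8 mm rails to either side
- stop (a point): middle of the foot of the end stop's face at the low end of the channel (channel x = -75 mm, z = 0); the stop rises to z = 22 mm
- square_com (a point): centre of mass of the square (12, 0, 29 mm in its frame). Standing on its short leg it falls over by itself once leaned about 22 degrees towards its -x; a push on the upper part of the long leg towards -x tips it about the corner without sliding

How it is judged:
By the outcome, as a careful person would: the job done as asked, in the order asked, and still so for the second after the job is handed in, with the robot touching nothing.
It also fails if it takes over 48 s, if anything falls off the work surface, if the arm or the gripper's body presses on something with over 40 N, if the wrist force passes 120 N, or if a joint passes its speed limit or range.

## Robot

A 7-joint arm with a two-finger parallel gripper is mounted at the origin on the work surface. World frame = base frame: x ahead of the robot, y to its left, z up, the work surface at z = 0. Lengths are in m, angles in degrees, forces in N, time in s.
With the tool pointing down it reaches from about 0.425 to 0.875 m from the base axis. Payload 4.7 kg.
Tool frame: the origin (TCP) lies midway between the tips of the shut fingers; the grasp point (between the pads) lies 19 mm behind it (env.grip_point_offset is the distance from the TCP to the grasp point, in m); z points along the fingers, y is the line along which they close (so a half turn about z gives the same grasp; the last joint's range is limited). The gripper opens to 87 mm and grips with 3 to 60 N. Pads are 19 mm wide; open, the fingers measure 117 mm over their backs; the gripper's body (75 mm by 190 mm) begins 51 mm behind the grasp point.
Start: joints at [63.948, 18.392, -4.016, 83.108, 1.295, 78.541, -3.26], TCP at [0.294, -0.58, 0.223] pointing down, gripper open.
Joint ranges: [-163.93, 163.93], [-17.29, 119.83], [-79.2, 71.16], [3.27, 140.29], [-89.18, 269.18], [5.43, 117.66], [-154.24, 154.24]. Speed limits (degrees/s): [147.25, 147.25, 180, 180, 180, 180, 180].

## Interface

Orientations are given as [roll, pitch, yaw] about the fixed x, y, z axes, in that order (R = Rz(yaw) Ry(pitch) Rx(roll)).
In Python, from cell import env gives the robot as it stands.
- The arm moves only by the shell command python3 -m jog 'ROWS' [FORCE]. ROWS is JSON, a list of rows, each a list of 7 numbers: the shift along the tool's x, y, z in m, then the turn, a rotation vector about the tool's x, y, z in rad, then the finger opening in m, from 0 to 0.087. A call has 1 to 12 rows; each row shifts and turns the commanded pose from where the row before left it, along the tool's axes as they then stand; what a row does not reach is not made up. A row lasts 1/12 s, in which the tool goes at most 41.7 mm and 7.16 degrees, less where a joint would pass 70% of its speed; a pose out of reach is approached as far as the arm can. A call is refused whole if a number of a shift passes 0.0417 or a number of a turn 0.125, either way. A call with a gripper value outside its range is refused whole. The fingers move at their own pace and stop on an object; FORCE is the grip in N (left out, the last holds). Time passes only in rows, so rows that do not move let the fingers close. It gives the time, the measured TCP pose, the force, the opening and the grip force at its end, in the units of the state.
- env.get_obs(): the state, without advancing time (a new reading comes with each control period).
- env.read_camera(name): name is "side" or "top"; returns the picture (480x640x3 uint8, blue, green, red); there is no depth.
- env.get_calibration(name): a dict with "fov_y" (degrees; the focal length in pixels is half the picture's height over the tangent of half this angle, whatever the lens; pixels are square), "cx", "cy" (the principal point, pixels), "k1" (the pictures are not rectified: a ray, as slopes to the right and down, at radius r is drawn at 1 + k1 r^2 times it, then the intrinsics apply), "pose" (4x4, takes a point from camera to world coordinates). Camera axes: x right, y up, looking along -z (the intrinsics and any distortion apply to the point x, -y, -z); pixel columns grow to the right and rows downward; lengths in m; the calibration is good to about 2 mm. A picture is of the moment at which its call begins. get_calibration takes no time and is no camera call.
- env.sign_off(): hands the job in; it is judged then, once.
The state is a dict: "time_s": time; "qpos": joint angles; "joint_velocities": joint speeds; "effort": joint torques, N m; "tool_pos": TCP position; "tool_rot": TCP orientation; "force": force on the tool from outside, world axes, zero at the start; "wrist_torque": the same for the moment, N m; "grip_width": finger opening in m; "grasp_force": force on a finger pad.
Only numpy, scipy, OpenCV 4.12 (cv2) and the standard library are available. Lean on these libraries where they do the work, as an engineer would, in place of code of your own. Each camera call takes 0.05 s, during which the arm holds its last target. There are 200 camera calls.

## Working session

There is one attempt and no reset: what is moved stays moved. The work goes in short steps, Python scripts to look and compute and a shell command to move; the robot and the scene stay as the last step left them, time stands still between calls to the robot, and variables do not carry over. Pictures are saved under pics/ and viewed, at most 10 in all, crops included, and the job is handed in when it is done.

```bash
mkdir -p pics; ls
python3 - <<'E'
from cell import env
import cv2
for n in("side","top"):
    cv2.imwrite(f"pics/{n}0.png",env.read_camera(n)); c=env.get_calibration(n); print(n,c)
o=env.get_obs(); print(o['time_s'],o['tool_pos'],o['tool_rot'],env.grip_point_offset)
E
```

```text
pics
side {'fov_y': 56.61525002973992, 'cx': 321.43019609503654, 'cy': 237.46345423914985, 'k1': 0.012853990033438045, 'pose': array([[-0.93962428,  0.23978947, -0.2441459 ,  0.33902517],
       [-0.34176735, -0.69374728,  0.63396355,  0.5447402 ],
       [-0.01735777,  0.67912864,  0.733814  ,  0.72366536],
       [ 0.        ,  0.        ,  0.        ,  1.        ]])}
top {'fov_y': 52.71557336407533, 'cx': 322.4351237431732, 'cy': 232.6231235705809, 'k1': -0.021492716936771534, 'pose': array([[-0.01151193,  0.97882453, -0.20437716,  0.34900591],
       [-0.99992545, -0.0121011 , -0.00163314, -0.01903102],
       [-0.00407174,  0.20434312,  0.97889086,  1.04337381],
       [ 0.        ,  0.        ,  0.        ,  1.        ]])}
0.1 [ 0.29344413 -0.57944332  0.22159199] [-1.79903397e+02  3.93096877e-03  2.68641456e+01] 0.0187
```

View pics/side0.png

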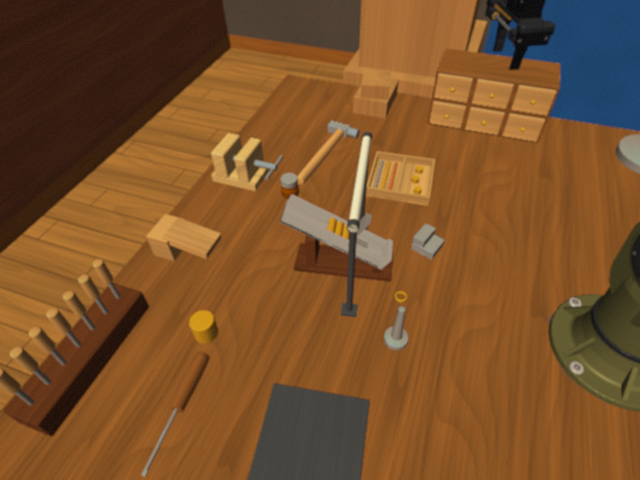

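View pics/top0.png

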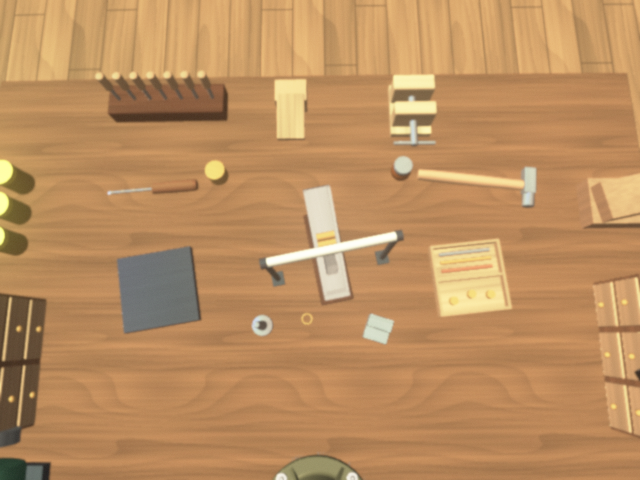

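The side view shows the chute at about (340,235) with slugs at (338,230), the lamp bar from (366,137) to (354,222), and the block at (310,435). In the top view the channel runs from (317,190) to (337,295), the bar from (266,263) to (398,237), the block is at (160,290), and the square is near (331,264).

```bash
python3 - <<'E'
import cv2,numpy as np
a=cv2.imread('pics/side0.png')[185:285,270:410]; b=cv2.imread('pics/top0.png')[175:310,255:410]
a=cv2.resize(a,None,fx=4,fy=4,interpolation=cv2.INTER_CUBIC); b=cv2.resize(b,None,fx=4,fy=4,interpolation=cv2.INTER_CUBIC)
cv2.imwrite('pics/side0c.png',a); cv2.imwrite('pics/top0c.png',b)
E
cat > h.py <<'E'
import numpy as np,cv2
from cell import env
def K(n):
    c=env.get_calibration(n); f=240/np.tan(np.radians(c['fov_y']/2)); return c,f
def ray(n,uv):
    c,f=K(n); d=(np.array(uv,float)-[c['cx'],c['cy']])/f; s=d.copy()
    for _ in range(20): s=d/(1+c['k1']*(s@s))
    T=np.array(c['pose']); return T[:3,3],T[:3,:3]@np.array([s[0],-s[1],-1])
def onz(n,uv,z):
    o,d=ray(n,uv); return o+d*(z-o[2])/d[2]
def tri(us,ut):
    o1,d1=ray('side',us);o2,d2=ray('top',ut)
    t=np.linalg.lstsq(np.c_[d1,-d2],o2-o1,rcond=None)[0]
    p,q=o1+t[0]*d1,o2+t[1]*d2; return (p+q)/2,np.linalg.norm(p-q)
def proj(n,P):
    c,f=K(n);T=np.array(c['pose']);p=T[:3,:3].T@(np.array(P)-T[:3,3]);s=np.array([p[0],-p[1]])/-p[2]
    return s*(1+c['k1']*(s@s))*f+[c['cx'],c['cy']]
E
```

```text
(no output)
```

View pics/side0c.png

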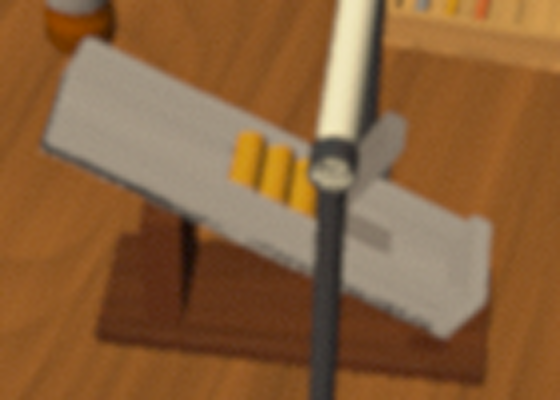

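View pics/top0c.png

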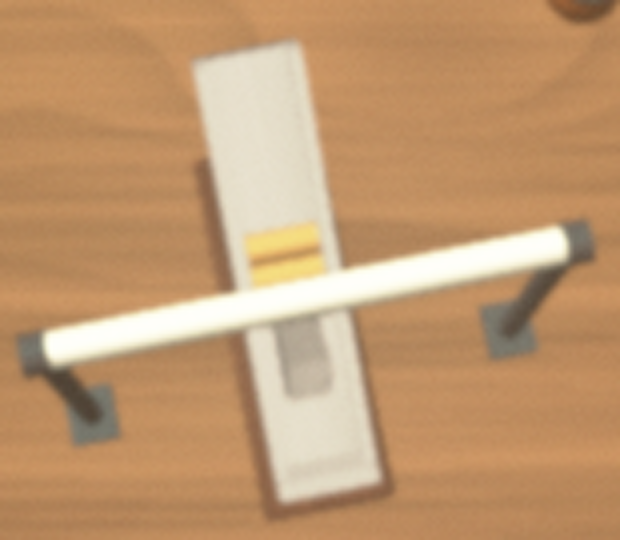

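The side crop shows the square's long leg rising behind the bar, with its tip near crop pixel (395,125), and the slot at (368,235). The top crop shows the bar ends at (18,352) and (592,240), and the channel corners at (192,60), (300,40), (278,503) and (388,487).

Run:
```python
from h import *
import json
np.set_printoptions(precision=4,suppress=True)
T=lambda x,y:(255+x/4,175+y/4)
L=onz('top',T(20,353),.235);R=onz('top',T(592,240),.235);print('lamp',L,R,np.linalg.norm(L-R),(L+R)/2)
v=L-R;yaw=np.arctan2(-v[0],v[1]);print('yaw lamp',np.degrees(yaw))
# lamp bases
a=28*np.pi/180;c,s=np.cos(a),np.sin(a)
def hz(x,z): return .078+x*s+z*c
P=[onz('top',T(192,60),hz(.14,.016)),onz('top',T(300,40),hz(.14,.016)),onz('top',T(278,503),hz(-.085,.019)),onz('top',T(388,487),hz(-.085,.019))]
for p in P: print(p)
u=(P[0]+P[1])/2;d=(P[2]+P[3])/2;w=u-d;print('yaw chan',np.degrees(np.arctan2(w[1],w[0])),np.hypot(*w[:2]),.225*c)
h=(u+d)/2  # mid x .0275,z .0175
e=w[:2]/np.hypot(*w[:2]); mid=(.0275*c-.0175*s); print('origin from channel',h[:2]-e*mid)
m=((L+R)/2)[:2]; print('origin from lamp',m+.015*np.array([np.cos(yaw),np.sin(yaw)]))
print('lamp tri near end', tri((270+333/4,185+165/4),T(24,352)))
# block
for n in('top','side'):
    img=cv2.imread(f'pics/{n}0.png');hsv=cv2.cvtColor(img,cv2.COLOR_BGR2HSV)
    m=((hsv[...,1]<90)&(hsv[...,2]<100)).astype(np.uint8)
    if n=='top': m[:,:105]=0;m[:,215:]=0;m[:235]=0;m[345:]=0
    else: m[:375]=0;m[:,:240]=0;m[:,385:]=0
    cs,_=cv2.findContours(m,0,1);q=max(cs,key=cv2.contourArea)
    r=cv2.approxPolyDP(q,8,True)[:,0];print(n,cv2.contourArea(q),r.tolist())
    for x in r: print(onz(n,x,.02))
```

```text
lamp [0.4664 0.0881 0.235 ] [ 0.512  -0.1548  0.235 ] 0.2471406112839457 [ 0.4892 -0.0334  0.235 ]
yaw lamp 10.623848262996008
[0.6172 0.0185 0.1579]
[ 0.6265 -0.033   0.1579]
[ 0.4143 -0.0199  0.0549]
[ 0.4217 -0.0758  0.0549]
yaw chan 11.267816397676853 0.20781831087958652 0.19866320839325857
origin from channel [ 0.5042 -0.0307]
origin from lamp [ 0.5039 -0.0306]
lamp tri near end (array([0.4649, 0.086 , 0.2364]), np.float64(0.003264730787476948))
top 59.5 [[190, 248], [199, 318]]
[0.5324 0.2678 0.02  ]
[0.3838 0.2425 0.02  ]
side 9045.0 [[274, 384], [248, 479], [359, 479], [368, 401]]
[0.5345 0.2722 0.02  ]
[0.5114 0.4144 0.02  ]
[0.3618 0.3608 0.02  ]
[0.3807 0.2478 0.02  ]
```

```bash
cat >> h.py <<'E'
from scipy.spatial.transform import Rotation as Ro
np.set_printoptions(precision=4,suppress=True)
YAW=10.9;O=np.array([.504,-.0307,.078])
RC=Ro.from_euler('xyz',[0,-28,YAW],degrees=True) # channel axes
def chan(x,y,z): return O+RC.apply([x,y,z])
RG=Ro.from_matrix(RC.as_matrix()@np.diag([1,-1,-1])) # grasp orientation
def go(p,R):
    o=env.get_obs(); R0=Ro.from_euler('xyz',o['tool_rot'],degrees=True)
    d=np.array(p)-o['tool_pos']; print('t',o['time_s'],'pos',o['tool_pos'],'rot',o['tool_rot'],'F',o['force'],'w',o['grip_width'],o['grasp_force'])
    print('turn',(R0.inv()*R).as_rotvec(),'shift now',R0.inv().apply(d),'shift after turn',R.inv().apply(d))
E
python3 - <<'E'
from h import *
for nm,p in dict(tip=(-.0005,0,.072),tipup=(.0045,.01,.072),slotlow=(-.0405,0,0),end=(-.085,0,.022),up=(.14,0,.016),s3=(.045,0,.016)).items():
    w=chan(*p); a,b=proj('side',w),proj('top',w); print(nm,w,'side',a,'crop',(a-[270,185])*4,'top crop',(b-[255,175])*4)
for q in((118,260),(190,248),(199,319),(127,331)): print(onz('top',q,.02))
print('pre',chan(-.0005-.05,0,.105)); go(chan(-.0505,0,.105),RG)
go(chan(-.0005,0,.035),RG)
E
```

```text
tip [ 0.4704 -0.0372  0.1413] side [367.4697 216.0909] crop [389.8788 124.3636] top crop [313.3154 369.8626]
tipup [ 0.4728 -0.0265  0.1437] side [364.6633 218.7168] crop [378.6531 134.8673] top crop [290.5405 364.2734]
slotlow [ 0.4689 -0.0375  0.059 ] side [365.814  245.6698] crop [383.2562 242.679 ] top crop [311.025  394.3714]
end [ 0.4202 -0.0468  0.0575] side [390.7902 248.8289] crop [483.1607 255.3154] top crop [331.0454 490.4227]
up [ 0.618  -0.0087  0.1579] side [287.692  201.8747] crop [70.7682 67.4989] top crop [249.1978  57.6914]
s3 [ 0.5356 -0.0246  0.1133] side [332.0573 223.1207] crop [248.2292 152.4828] top crop [284.4754 245.4316]
[0.5081 0.4219 0.02  ]
[0.5324 0.2678 0.02  ]
[0.3817 0.2424 0.02  ]
[0.3584 0.3921 0.02  ]
pre [ 0.4118 -0.0485  0.147 ]
t 0.1 pos [ 0.2934 -0.5794  0.2216] rot [-179.9034    0.0039   26.8641] F [ 0.6133 -0.3099  1.0106] w 0.08685594408382141 0.0
turn [-0.0697  0.4858  0.2726] shift now [ 0.3455 -0.4201  0.0753] shift after turn [ 0.1563 -0.499   0.1676]
t 0.1 pos [ 0.2934 -0.5794  0.2216] rot [-179.9034    0.0039   26.8641] F [ 0.6133 -0.3099  1.0106] w 0.08685594408382141 0.0
turn [-0.0697  0.4858  0.2726] shift now [ 0.4196 -0.3988  0.1136] shift after turn [ 0.2063 -0.499   0.2376]
```

```bash
python3 -m jog '[[0,0,0,-0.014,0.097,0.0545,0.087],[0,0,0,-0.014,0.097,0.0545,0.087],[0,0,0,-0.014,0.097,0.0545,0.087],[0,0,0,-0.014,0.097,0.0545,0.087],[0,0,0,-0.014,0.097,0.0545,0.087],[0.0115,-0.0367,0.0112,0,0,0,0.087],[0.0115,-0.0367,0.0112,0,0,0,0.087],[0.0115,-0.0367,0.0112,0,0,0,0.087],[0.0115,-0.0367,0.0112,0,0,0,0.087],[0.0115,-0.0367,0.0112,0,0,0,0.087],[0.0115,-0.0367,0.0112,0,0,0,0.087],[0.0115,-0.0367,0.0112,0,0,0,0.087]]'
python3 -c "
from h import *
go(chan(-.0505,0,.12),RG)"
```

```text
time_s: 1.1
tool_pos: [0.3509, -0.3052, 0.1897]
tool_rot: [179.9, -28.0, 10.9]
force: [0.9, -0.1, 0.6]
grip_width: 0.087
grasp_force: 0.0
t 1.1 pos [ 0.3509 -0.3052  0.1897] rot [179.9064 -27.9536  10.9312] F [ 0.8736 -0.1092  0.6031] w 0.08702473592969294 0.0
turn [0.0014 0.0008 0.0005] shift now [ 0.0758 -0.2406  0.0732] shift after turn [ 0.0756 -0.2406  0.0736]
```

```bash
python3 -m jog '[[0.0108,-0.0344,0.0105,0,0,0,0.087],[0.0108,-0.0344,0.0105,0,0,0,0.087],[0.0108,-0.0344,0.0105,0,0,0,0.087],[0.0108,-0.0344,0.0105,0,0,0,0.087],[0.0108,-0.0344,0.0105,0,0,0,0.087],[0.0108,-0.0344,0.0105,0,0,0,0.087],[0.0108,-0.0344,0.0105,0,0,0,0.087],[0,0,0,0,0,0,0.087]]'
python3 - <<'E'
from h import *
go(chan(-.0005,0,.12),RG);go(chan(-.0005,0,.035),RG)
E
```

```text
time_s: 1.77
tool_pos: [0.4461, -0.0861, 0.1352]
tool_rot: [-177.3, -26.7, 11.7]
force: [-1.4, 0.3, -0.6]
grip_width: 0.0871
grasp_force: 0.0
t 1.7667 pos [ 0.4461 -0.0861  0.1352] rot [-177.3065  -26.6764   11.6697] F [-1.4227  0.2651 -0.6099] w 0.08713096581167634 0.0
turn [-0.0532  0.0234  0.0114] shift now [ 0.0318 -0.0451 -0.0363] shift after turn [ 0.0321 -0.0435 -0.0379]
t 1.7667 pos [ 0.4461 -0.0861  0.1352] rot [-177.3065  -26.6764   11.6697] F [-1.4227  0.2651 -0.6099] w 0.08713096581167634 0.0
turn [-0.0532  0.0234  0.0114] shift now [ 0.0337 -0.0405  0.0486] shift after turn [ 0.0321 -0.0435  0.0471]
```

```bash
python3 -m jog '[[0.004,0,-0.03,0,0,0,0.087],[0.02,0,-0.01,0,0,0,0.087],[0.01,-0.02,0,0,0,0,0.087],[0,-0.02,0,0,0,0,0.087],[0,0,0,0,0,0,0.087]]'
python3 - <<'E'
from h import *
print(env.get_obs()['qpos'])
go(chan(-.0005,0,.11),RG);go(chan(-.0005,0,.035),RG)
E
```

```text
time_s: 2.18
tool_pos: [0.4726, -0.0624, 0.1791]
tool_rot: [-176.6, -26.1, 11.3]
force: [0.1, 0.8, -0.7]
grip_width: 0.0873
grasp_force: 0.0
[ 26.5042 -17.2444  -9.3208 128.4187 -23.8666  49.2342 -48.2178]
t 2.1833 pos [ 0.4726 -0.0624  0.1791] rot [-176.6048  -26.0614   11.2876] F [ 0.0694  0.7718 -0.6701] w 0.08731175407294582 0.0
turn [-0.0623  0.034   0.005 ] shift now [-0.0154 -0.0254 -0.0013] shift after turn [-0.0154 -0.0252 -0.0034]
t 2.1833 pos [ 0.4726 -0.0624  0.1791] rot [-176.6048  -26.0614   11.2876] F [ 0.0694  0.7718 -0.6701] w 0.08731175407294582 0.0
turn [-0.0623  0.034   0.005 ] shift now [-0.0128 -0.0207  0.0735] shift after turn [-0.0154 -0.0252  0.0716]
```

```bash
python3 -m jog '[[-0.001,-0.006,0.018,0,0,0,0.087],[-0.004,-0.006,0.018,0,0,0,0.087],[-0.004,-0.006,0.018,-0.015,0,0,0.087],[-0.003,-0.004,0.008,-0.015,0,0,0.087],[0,0,0,-0.015,0,0,0.087],[0,0,0,-0.015,0,0,0.087],[0,0,0,0,0,0,0.087]]'
python3 - <<'E'
from h import *
print(env.get_obs()['qpos'])
go(chan(-.0005,0,.035),RG)
E
```

```text
time_s: 2.77
tool_pos: [0.4821, -0.0372, 0.1185]
tool_rot: [179.9, -26.0, 11.1]
force: [-0.1, -1.0, -0.2]
grip_width: 0.0868
grasp_force: 0.0
[ 25.4778 -14.2956 -16.2464 133.4467 -20.849   37.3026 -55.9829]
t 2.7667 pos [ 0.4821 -0.0372  0.1185] rot [179.8972 -25.9943  11.0914] F [-0.1187 -1.0329 -0.2287] w 0.0868075495437659 0.0
turn [0.0003 0.035  0.003 ] shift now [ 0.0009 -0.0022  0.0113] shift after turn [ 0.0005 -0.0022  0.0114]
```

```bash
python3 -m jog '[[0,-0.001,0.006,0,0.017,0,0.087],[0,-0.001,0.0055,0,0.017,0,0.087],[0,0,0,0,0,0,0.087]]'; python3 -m jog '[[0,0,0,0,0,0,0.03],[0,0,0,0,0,0,0.03],[0,0,0,0,0,0,0.024],[0,0,0,0,0,0,0.01],[0,0,0,0,0,0,0.01],[0,0,0,0,0,0,0.01],[0,0,0,0,0,0,0.01],[0,0,0,0,0,0,0.01]]' 30
python3 - <<'E'
from h import *
print(env.get_obs()['qpos'])
go(chan(-.0005,0,.035),RG)
E
```

```text
time_s: 3.02
tool_pos: [0.4863, -0.0347, 0.1074]
tool_rot: [-180.0, -27.9, 11.0]
force: [1.2, -0.9, -0.1]
grip_width: 0.0867
grasp_force: 0.0
time_s: 3.68
tool_pos: [0.4877, -0.0342, 0.1091]
tool_rot: [179.9, -28.0, 11.0]
force: [-0.4, 0.4, -0.2]
grip_width: 0.0417
grasp_force: 0.0
[ 24.476  -13.7883 -15.509  135.1162 -23.3264  33.5354 -53.6982]
t 3.6833 pos [ 0.4877 -0.0342  0.1091] rot [179.9203 -28.0361  11.0458] F [-0.4131  0.3711 -0.1747] w 0.04171080255067536 0.0
turn [ 0.0002 -0.0006  0.0022] shift now [-0.0004 -0.0004  0.0002] shift after turn [-0.0004 -0.0004  0.0002]
```

```bash
python3 -m jog '[[0,0,0,0,0,0,0.01],[0,0,0,0,0,0,0.01],[0,0,0,0,0,0,0.01],[0,0,0,0,0,0,0.01],[0,0,0,0,0,0,0.01],[0,0,0,0,0,0,0.01]]' 30; python3 -c "
from h import *
go(chan(-.0005,0,.035),RG);print(env.get_obs()['wrist_torque'])"
```

```text
time_s: 4.18
tool_pos: [0.4877, -0.0342, 0.1089]
tool_rot: [179.9, -28.0, 11.0]
force: [0.7, 0.0, -0.1]
grip_width: 0.0194
grasp_force: 29.9
t 4.1833 pos [ 0.4877 -0.0342  0.1089] rot [179.9272 -28.0279  11.0466] F [ 0.6745  0.0328 -0.1281] w 0.019443298707142807 29.899767948081717
turn [ 0.0001 -0.0005  0.0023] shift now [-0.0003 -0.0003  0.0002] shift after turn [-0.0003 -0.0003  0.0002]
[0.0098 0.5024 0.0372]
```

```bash
python3 -m jog '[[0,0,-0.004,0,0,0,0.01],[0,0,-0.012,0,0,0,0.01],[0,0,-0.016,0,0,0,0.01],[0,0,-0.014,0,0,0,0.01],[0,0,0,0,0,0,0.01]]'
python3 - <<'E'
from h import *
import cv2
print(env.get_obs()['qpos'])
go(chan(-.0005,0,.08),RG)
cv2.imwrite('pics/side1.png',cv2.resize(env.read_camera('side')[130:310,230:470],None,fx=3,fy=3))
E
```

```text
time_s: 4.6
tool_pos: [0.4803, -0.0417, 0.1444]
tool_rot: [-179.8, -27.7, 11.1]
force: [0.1, 0.3, -1.1]
grip_width: 0.0194
grasp_force: 29.9
[ 19.9546 -17.2706  -9.4867 133.1968 -20.2606  39.4626 -55.7019]
t 4.6 pos [ 0.4803 -0.0417  0.1444] rot [-179.8107  -27.7251   11.0653] F [ 0.1499  0.2921 -1.1298] w 0.019380835962379144 29.93912346835714
turn [-0.0047  0.0048  0.0025] shift now [-0.0093 -0.0064 -0.0094] shift after turn [-0.0093 -0.0064 -0.0095]
```

View pics/side1.png

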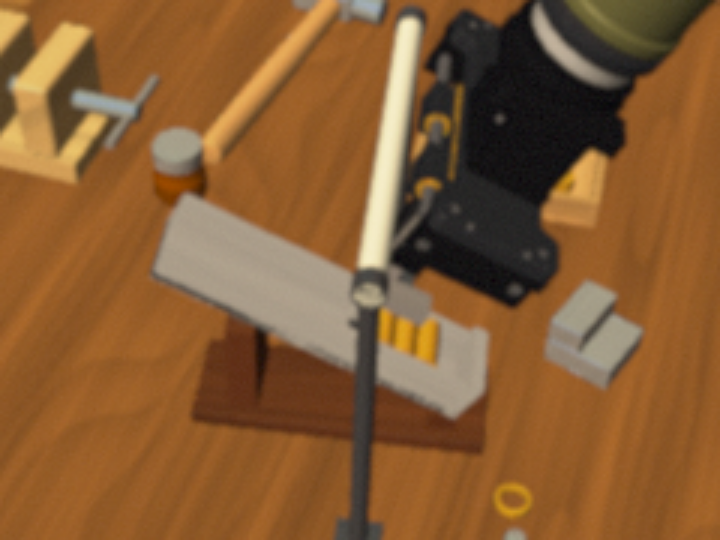

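Slugs have rolled to the stop (crop about (410,335)), and the gripper holds the square just below the bar. Next I untilt while backing away.

```bash
python3 -m jog '[[-0.014,0,-0.006,0,-0.097,0,0.01],[-0.014,0,-0.006,0,-0.097,0,0.01],[0,0,0,0,0,0,0.01]]'; python3 -c "
from h import *
RV=Ro.from_euler('xyz',[180,0,YAW],degrees=True)
c=Ro.from_euler('z',YAW,degrees=True)
print('hchan',c.inv().apply(np.array(env.get_obs()['tool_pos'])-O))
go(O+c.apply([-.062,0,.127]),RV);print(env.get_obs()['qpos'])"
```

```text
time_s: 4.9
tool_pos: [0.4501, -0.0471, 0.1426]
tool_rot: [-179.8, -16.4, 11.2]
force: [1.6, -0.1, -2.4]
grip_width: 0.0198
grasp_force: 30.0
hchan [-0.056  -0.0059  0.0646]
t 4.9 pos [ 0.4501 -0.0471  0.1426] rot [-179.8342  -16.3853   11.1623] F [ 1.6154 -0.1438 -2.3507] w 0.019750575014822684 29.962364094390068
turn [-0.0035 -0.286   0.005 ] shift now [ 0.0119 -0.0061 -0.0615] shift after turn [-0.006  -0.0059 -0.0624]
[ 22.6757 -14.0901 -13.8769 127.591  -11.5989  51.2108 -63.9642]
```

```bash
python3 -m jog '[[0.003,-0.002,-0.02,0,-0.095,0,0.01],[0,-0.002,-0.02,0,-0.095,0,0.01],[-0.002,-0.002,-0.02,0,-0.095,0,0.01],[0,0,-0.02,0,0,0,0.01],[0,0,0,0,0,0,0.01]]'; python3 -c "
from h import *
RV=Ro.from_euler('xyz',[180,0,YAW],degrees=True)
c=Ro.from_euler('z',YAW,degrees=True)
print('hchan',c.inv().apply(np.array(env.get_obs()['tool_pos'])-O))
go(O+c.apply([-.062,.22,.14]),RV);print(env.get_obs()['qpos'])"
```

```text
time_s: 5.32
tool_pos: [0.4414, -0.0428, 0.224]
tool_rot: [-179.8, -0.6, 11.3]
force: [0.7, -1.0, -2.3]
grip_width: 0.02
grasp_force: 30.0
hchan [-0.0637 -0.0001  0.146 ]
t 5.3167 pos [ 0.4414 -0.0428  0.224 ] rot [-179.7939   -0.6148   11.2599] F [ 0.6652 -0.9834 -2.3286] w 0.019951783033266453 29.982372361700982
turn [-0.0036 -0.0107  0.0063] shift now [ 0.0031 -0.22    0.0068] shift after turn [ 0.0017 -0.2201  0.006 ]
[ 22.5084  -6.9366 -18.4276 110.3064  -2.6314  75.7541 -73.9066]
```

```bash
python3 -m jog '[[0.002,-0.02,0,0,-0.01,0,0.01],[0.002,-0.022,0,0,0,0,0.01],[0.002,-0.022,0,0,0,0,0.01],[0.002,-0.022,0,0,0,0,0.01],[0,-0.022,0,0,0,0,0.01],[0,-0.022,0,0,0,0,0.01],[0,-0.022,0,0,0,0,0.01],[0,-0.022,0,0,0,0,0.01],[0,-0.022,0,0,0,0,0.01],[0,-0.022,0,0,0,0,0.01],[0,0,0,0,0,0,0.01]]'
cat >> h.py <<'E'
BY=9.6; B=np.array([.445,.331,0]); RB=Ro.from_euler('z',BY,degrees=True)
RV=Ro.from_euler('xyz',[180,0,BY],degrees=True)
E
python3 - <<'E'
from h import *
# square x = -tool x ; corner at block-frame +x' ; square x -> block -x. corner at block x=-.02, leg centre at -.025
go(B+RB.apply([-.025,0,.020+.043+.03]),RV)
E
```

```text
time_s: 6.23
tool_pos: [0.4016, 0.1764, 0.2206]
tool_rot: [-179.6, 0.3, 11.5]
force: [0.2, 1.0, -2.1]
grip_width: 0.0201
grasp_force: 30.0
t 6.2333 pos [0.4016 0.1764 0.2206] rot [-179.5909    0.3468   11.5209] F [ 0.171   0.9696 -2.1091] w 0.020080588086375407 29.983139836258488
turn [-0.007   0.0062  0.0335] shift now [ 0.0491 -0.1427  0.1284] shift after turn [ 0.0435 -0.1452  0.1276]
```

```bash
python3 -m jog '[[0.006,-0.02,0.005,0,0,0.017,0.01],[0.007,-0.025,0.016,0,0,0.017,0.01],[0.008,-0.025,0.025,-0.003,0.003,0,0.01],[0.008,-0.025,0.025,-0.004,0.003,0,0.01],[0.008,-0.025,0.025,0,0,0,0.01],[0.006,-0.025,0.018,0,0,0,0.01],[0,0,0,0,0,0,0.01]]';python3 - <<'E'
from h import *
go(B+RB.apply([-.025,0,.020+.043]),RV)
a=cv2.resize(env.read_camera('side')[300:480,200:440],None,fx=3,fy=3);cv2.imwrite('pics/s2.png',a)
E
```

```text
time_s: 6.82
tool_pos: [0.4169, 0.325, 0.1024]
tool_rot: [-180.0, 0.5, 9.5]
force: [-0.5, 0.6, -2.2]
grip_width: 0.0194
grasp_force: 30.0
t 6.8167 pos [0.4169 0.325  0.1024] rot [-179.9715    0.5101    9.5276] F [-0.457   0.5862 -2.1548] w 0.01939176528380423 29.985752398642944
turn [-0.0005  0.0089 -0.0013] shift now [ 0.004  -0.0012  0.0394] shift after turn [ 0.0037 -0.0012  0.0394]
```

View pics/s2.png

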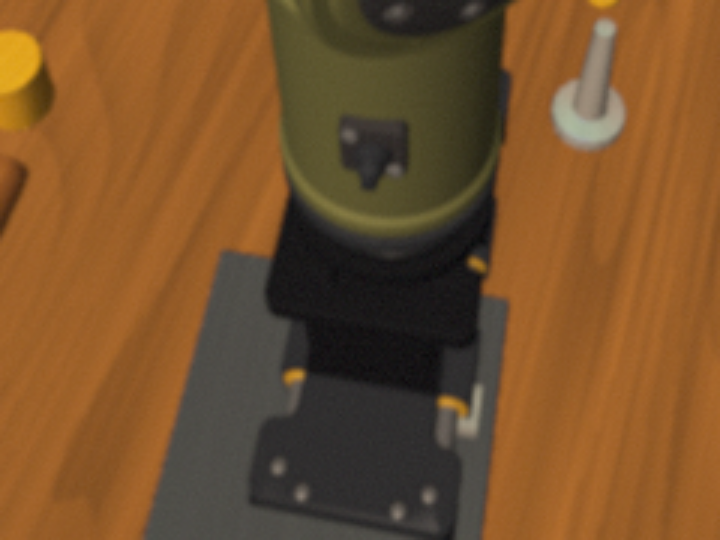

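```bash
python3 -m jog '[[0.004,-0.001,0.01,0,0.005,0,0.01],[0.004,0,0.01,0,0.004,0,0.01],[0,0,0.008,0,0,0,0.01],[0,0,0.005,0,0,0,0.01],[0,0,0.002,0,0,0,0.01],[0,0,0,0,0,0,0.01]]'; python3 -c "
from h import *
print(onz('side',(200+480/3,300+410/3),.06), RB.inv().apply(onz('side',(200+480/3,300+410/3),.06)-B))
go(B+RB.apply([-.021,0,.063]),RV)"
```

```text
time_s: 7.37
tool_pos: [0.4291, 0.3232, 0.0726]
tool_rot: [179.8, -0.4, 9.2]
force: [0.1, -0.1, -2.1]
grip_width: 0.0192
grasp_force: 30.0
[0.3749 0.3183 0.06  ] [-0.0712 -0.0008  0.06  ]
t 7.3667 pos [0.4291 0.3232 0.0726] rot [179.7599  -0.4193   9.1649] F [ 0.0947 -0.1006 -2.0753] w 0.01924201566785339 29.98474229942076
turn [ 0.0042 -0.0073 -0.0076] shift now [-0.0042 -0.005   0.0095] shift after turn [-0.0041 -0.005   0.0096]
```

```bash
python3 -m jog '[[0,-0.002,0.003,0.002,-0.0035,-0.004,0.01],[0,-0.002,0.003,0.002,-0.0035,-0.003,0.01],[0,0,0.0015,0,0,0,0.01],[0,0,0,0,0,0,0.01]]'; python3 -m jog '[[0,0,0.0012,0,0,0,0.01],[0,0,0,0,0,0,0.01]]'
```

```text
time_s: 7.7
tool_pos: [0.4285, 0.328, 0.0652]
tool_rot: [-180.0, -0.0, 9.6]
force: [-0.6, -0.8, -2.8]
grip_width: 0.0195
grasp_force: 30.0
time_s: 7.87
tool_pos: [0.4286, 0.3279, 0.0642]
tool_rot: [-180.0, -0.0, 9.6]
force: [0.6, -0.0, -2.2]
grip_width: 0.0195
grasp_force: 30.0
```

```bash
python3 -m jog '[[0,0,0.001,0,0,0,0.01],[0,0,0,0,0,0,0.01]]'
```

```text
time_s: 8.03
tool_pos: [0.4289, 0.328, 0.0636]
tool_rot: [-180.0, -0.1, 9.6]
force: [0.2, -0.0, -0.9]
grip_width: 0.0195
grasp_force: 30.0
```

```bash
python3 -m jog '[[0,0,0.0005,0,0,0,0.01],[0,0,0,0,0,0,0.01]]'
```

```text
time_s: 8.2
tool_pos: [0.4291, 0.3281, 0.0634]
tool_rot: [-180.0, -0.1, 9.6]
force: [-0.2, -0.5, 1.5]
grip_width: 0.0199
grasp_force: 30.0
```

```bash
python3 -m jog '[[0,0,0,0,0,0,0.021],[0,0,0,0,0,0,0.023],[0,0,0,0,0,0,0.03],[0,0,0,0,0,0,0.05],[0,0,0,0,0,0,0.06],[0,0,0,0,0,0,0.06],[0,0,0,0,0,0,0.06]]'; python3 -m jog '[[0,0,-0.01,0,0,0,0.06],[0,0,-0.02,0,0,0,0.06],[0,0,-0.02,0,0,0,0.06],[0,0,-0.02,0,0,0,0.06],[-0.02,0,-0.005,0,0,0,0.03],[-0.02,0,0,0,0,0,0],[0,0,0,0,0,0,0],[0,0,0,0,0,0,0],[0,0,0,0,0,0,0],[0,0,0,0,0,0,0]]'
python3 - <<'E'
from h import *
o=env.get_obs();print(RB.inv().apply(np.array(o['tool_pos'])-B),o['tool_rot'])
a=cv2.resize(env.read_camera('top')[235:345,100:220],None,fx=4,fy=4)
b=cv2.resize(env.read_camera('side')[370:480,240:390],None,fx=4,fy=4)
h=max(a.shape[0],b.shape[0]);cv2.imwrite('pics/p3.png',cv2.resize(np.hstack([a,b]),None,fx=.74,fy=.74))
E
```

```text
time_s: 8.78
tool_pos: [0.4286, 0.3279, 0.0627]
tool_rot: [-180.0, -0.0, 9.6]
force: [-0.0, -0.0, 0.4]
grip_width: 0.0485
grasp_force: 0.0
time_s: 9.62
tool_pos: [0.39, 0.3211, 0.138]
tool_rot: [-180.0, -0.1, 9.6]
force: [0.8, -0.6, -0.3]
grip_width: 0.028
grasp_force: 0.0
[-0.0559 -0.0005  0.138 ] [-179.9643   -0.0676    9.5619]
```

View pics/p3.png

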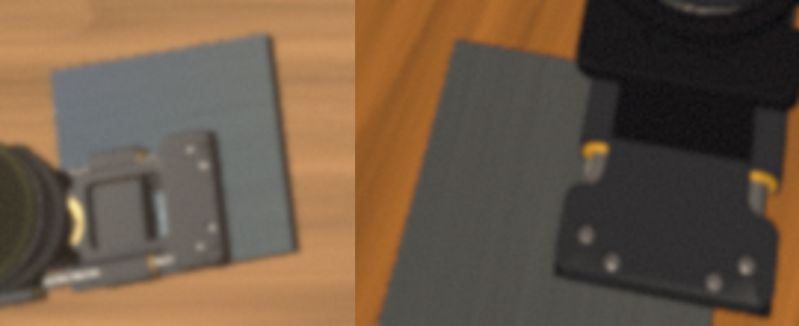

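The gripper hides the square in both crops, so I raise the tool to check it is standing.

```bash
python3 -m jog '[[0,0,-0.03,0,0,0,0],[0,0,-0.03,0,0,0,0],[0,0,-0.03,0,0,0,0],[0,0.03,-0.03,0,0,0,0],[0,0.03,0,0,0,0,0],[0,0.03,0,0,0,0,0],[0,0,0,0,0,0,0]]'
python3 - <<'E'
from h import *
o=env.get_obs();print(RB.inv().apply(np.array(o['tool_pos'])-B),o['tool_rot'])
a=cv2.resize(env.read_camera('top')[235:345,100:220],None,fx=4,fy=4)
b=cv2.resize(env.read_camera('side')[370:480,240:390],None,fx=4,fy=4)
cv2.imwrite('pics/p4.png',cv2.resize(np.hstack([a,b]),None,fx=.74,fy=.74))
E
```

```text
time_s: 10.3
tool_pos: [0.4065, 0.2265, 0.2575]
tool_rot: [179.8, -0.1, 9.1]
force: [-0.1, -0.2, 0.5]
grip_width: 0.0006
grasp_force: 0.0
[-0.0554 -0.0966  0.2575] [179.8218  -0.0872   9.0818]
```

View pics/p4.png

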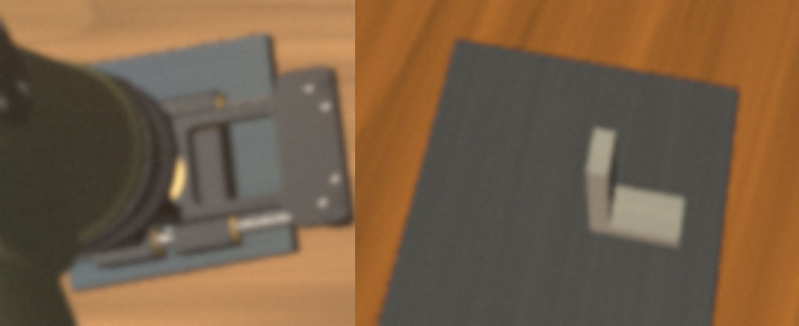

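The square stands on the block: corner foot at crop (592,230), short-leg end at (680,246), long leg upright.

Run:
```python
from h import *
f=lambda u,v:(240+(u-355)/2.96,370+v/2.96)
for q,z in((592,230),.02),((680,246),.02),((604,129),.1): print(RB.inv().apply(onz('side',f(*q),z)-B))
for q in((458,41),(738,88)): print('blk corner',RB.inv().apply(onz('side',f(*q),.02)-B))
go(B+RB.apply([-.056,0,.085]),RV)
```

```text
[-0.0146  0.0116  0.02  ]
[-0.0594  0.0113  0.02  ]
[-0.0181 -0.0089  0.1   ]
blk corner [ 0.0772 -0.0734  0.02  ]
blk corner [-0.0793 -0.0738  0.02  ]
t 10.4 pos [0.4047 0.2317 0.2572] rot [-179.9742   -0.0378    9.4059] F [-0.46    0.53   -0.5137] w 0.00026495260057745587 0.0
turn [-0.0004 -0.0007 -0.0034] shift now [-0.0001 -0.0911  0.1722] shift after turn [ 0.0003 -0.0912  0.1722]
```

```bash
python3 -m jog '[[-0.004,-0.03,0.02,0,0,0,0],[0,-0.03,0.02,0,0,0,0],[0,-0.031,0.02,0,0,0,0],[0,0,0.025,0,0,0,0],[0,0,0.025,0,0,0,0],[0,0,0.025,0,0,0,0],[0,0,0.02,0,0,0,0],[0,0,0.012,0,0,0,0],[0,0,0.005,0,0,0,0],[0,0,0,0,0,0,0]]'
python3 -c "
from h import *
o=env.get_obs();print(RB.inv().apply(np.array(o['tool_pos'])-B),o['tool_rot'],o['force'])"
```

```text
time_s: 11.23
tool_pos: [0.3841, 0.3225, 0.0844]
tool_rot: [-180.0, 0.1, 9.7]
force: [-0.1, 0.5, 0.0]
grip_width: 0.0006
grasp_force: 0.0
[-0.0615  0.0018  0.0844] [-179.9655    0.0861    9.6689] [-0.1215  0.4677  0.0101]
```

```bash
python3 -m jog '[[0.006,0,0,0,0,0,0],[0.006,0,0,0,0,0,0],[0.006,0,0,0,0,0,0],[0.004,0,0,0,0,0,0],[0.003,0,0,0,0,0,0],[0.003,0,0,0,0,0,0],[0.003,0,0,0,0,0,0],[0.003,0,0,0,0,0,0],[0.003,0,0,0,0,0,0],[0.003,0,0,0,0,0,0]]'
python3 -m jog '[[0.003,0,0,0,0,0,0],[0.003,0,0,0,0,0,0],[0.003,0,0,0,0,0,0],[0.003,0,0,0,0,0,0]]'
```

```text
time_s: 12.07
tool_pos: [0.4246, 0.3288, 0.0852]
tool_rot: [-180.0, -0.0, 9.6]
force: [-1.1, 0.1, 0.7]
grip_width: 0.0005
grasp_force: 0.1
time_s: 12.4
tool_pos: [0.4366, 0.3308, 0.0853]
tool_rot: [-180.0, -0.0, 9.6]
force: [-0.8, 0.8, -0.2]
grip_width: 0.0002
grasp_force: 0.0
```

```bash
python3 -c "
from h import *
o=env.get_obs();print(RB.inv().apply(np.array(o['tool_pos'])-B),o['tool_rot'],o['force'])
a=cv2.resize(env.read_camera('side')[370:480,240:390],None,fx=4,fy=4);cv2.imwrite('pics/p5.png',a)"
```

```text
[-0.0084  0.0012  0.0853] [-179.9843   -0.0471    9.6021] [-0.7735  0.7605 -0.1924]
```

View pics/p5.png

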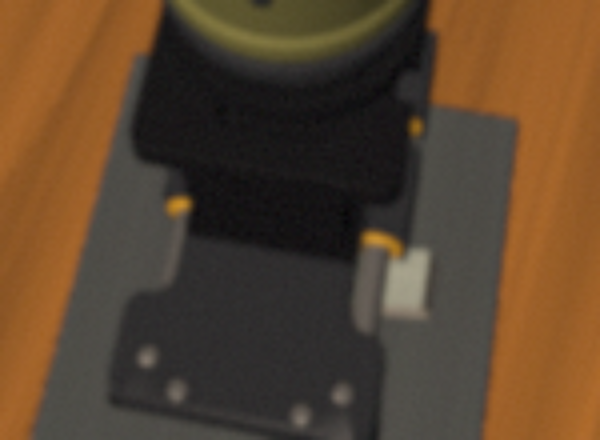

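The short leg at crop (405,285) is lifting: the square is leaning about 20°. I keep pushing past balance.

```bash
python3 -m jog '[[0.003,0,0,0,0,0,0],[0.003,0,0,0,0,0,0],[0.003,0,0,0,0,0,0],[0.003,0,0,0,0,0,0],[0.003,0,0,0,0,0,0],[0,0,0,0,0,0,0],[0,0,0,0,0,0,0],[0,0,0,0,0,0,0],[0,0,0,0,0,0,0]]'
python3 -m jog '[[0,0,-0.02,0,0,0,0],[0,0,-0.03,0,0,0,0],[0,0,-0.03,0,0,0,0],[0,0.01,-0.03,0,0,0,0],[0,0.03,-0.02,0,0,0,0],[0,0.03,0,0,0,0,0],[0,0.03,0,0,0,0,0],[0,0.03,0,0,0,0,0],[0,0,0,0,0,0,0],[0,0,0,0,0,0,0]]'
python3 -c "
from h import *
a=cv2.resize(env.read_camera('side')[195:480,190:410],None,fx=2,fy=2);cv2.imwrite('pics/p6.png',a)"
```

```text
time_s: 13.2
tool_pos: [0.4508, 0.3332, 0.0853]
tool_rot: [-180.0, -0.0, 9.6]
force: [0.4, -0.3, 0.5]
grip_width: 0.0004
grasp_force: 0.0
time_s: 14.03
tool_pos: [0.4731, 0.2029, 0.2153]
tool_rot: [180.0, -0.1, 9.4]
force: [-0.6, -0.1, -0.1]
grip_width: 0.0007
grasp_force: 0.0
```

View pics/p6.png

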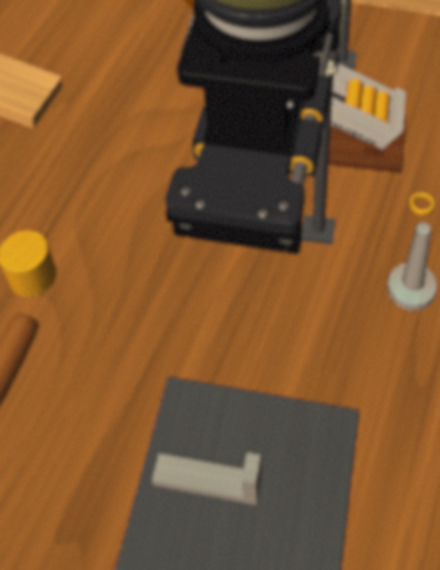

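The square lies on its long leg, free end at crop (153,485) and corner at (255,500), inside the block's outline. The slugs are at the stop.

Run:
```python
from h import *
p=RB.inv().apply(onz('side',(190+153/2,195+487/2),.02)-B);print(p)
if abs(p[0])<.078: print(env.sign_off())
```

```text
[0.0679 0.0128 0.02  ]
the job is handed in; nothing more can be done
None
```

The job is handed in: the square was lifted out, stood on its short leg, released and tipped onto its long leg, about 12 mm inside the block's edge; the slugs are at the stop, it took about 14 s, and I saw none of the other things disturbed.

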